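Clamp a square bar in the cam-lock specimen vise

ROBOT

A 6-joint arm with a two-finger parallel gripper is mounted at the origin on a cart in front of the work surface, level with it; the furniture and walls round the work are solid. World frame = base frame: x ahead of the robot, y to its left, z up, the work surface at z = 0. Lengths are in m, angles in rad, forces in N, time in s.
With the tool pointing down it reaches from about 0.3 to 0.825 m from the base axis. Payload 5.4 kg.
Tool frame: the origin (TCP) lies between the finger pads; the fingertips stand 14 mm ahead of it and the grasp point (between the pads) lies 5 mm behind it; z points along the fingers, y is the direction in which the jaws open and shut (so a half turn about z gives the same grasp; the last joint's range is limited). The gripper opens to 92 mm and grips with 3 to 60 N. Pads are 20 mm wide; open, the fingers measure 128 mm over their backs; the gripper's body (75 mm by 189 mm) begins 69 mm behind the grasp point.
Start: joints at [1.003, 0.158, 1.597, -0, 1.386, -0.21], TCP at [0.201, 0.539, 0.229] pointing down, gripper open.
Joint ranges: [-2.91, 2.91], [-0.94, 2.29], [0.18, 2.7], [-1.29, 4.43], [0.17, 2.64], [-3, 3]. Speed limits (rad/s): [2.57, 2.57, 3.14, 3.14, 3.14, 3.14].

INTERFACE

Orientations are given as [roll, pitch, yaw] about the fixed x, y, z axes, in that order (R = Rz(yaw) Ry(pitch) Rx(roll)).
In Python, from cell import read_state, read_camera, job_done gives the robot as it stands. The module is installed in compiled form; this text tells all that it offers.
- The arm moves only by the tool jog_arm, never from a script. Its argument "rows" is a list of rows, each a list of 7 numbers: the turn, a rotation vector about the tool's x, y, z in units of 8 degrees (1.0 is 8 degrees), then the shift along the tool's x, y, z in units of 50 mm (1.0 is 50 mm), then the opening in per cent of the stroke, from 0 (shut) to 100 (fully open). A call has 1 to 12 rows; each row is the pose to reach, as a shift and turn from the pose commanded when the call began, along the tool's axes at that moment; what a row does not reach only later rows make up. A row lasts 1/10 s, in which the tool goes at most 50 mm and 8.59 degrees, less where a joint would pass 70% of its speed; a pose out of reach is approached as far as the arm can. A call with a gripper value outside its range is refused whole. The fingers move at their own pace and stop on an object; the grip force is fixed at half the most. Time passes only in rows, so rows that repeat a pose let the fingers close. It gives the time, the measured TCP pose, the force and the opening at its end, in the units of the state.
- read_state(): the state, without advancing time (a new reading comes with each control period).
- read_camera(name): name is "scene" or "top"; returns a dict with "pixels" (400x640x3 uint8, red, green, blue), "fx", "fy", "cx", "cy" (pixels), "distortion" ([k1, k2, p1, p2, k3] as OpenCV has them; the pictures are not rectified), "origin" and "orientation" of the camera in the world. Camera axes: x right, y down, z forward; pixel columns grow to the right and rows downward; lengths in m; the calibration is good to about 2 mm. A picture is of the moment at which its call begins. There is no depth.
- job_done(): hands the job in, once; it reports no verdict.
The state is a dict: "time_s": time; "joint_pos": joint angles; "dq": joint speeds; "effort": joint torques, N m; "position": TCP position; "eef_rot": TCP orientation; "force": force on the tool from outside, world axes, zero at the start; "torque": the same for the moment, N m; "width": opening from 0.0 (shut) to 1.0 (fully open).
Only numpy, scipy, OpenCV 4.12 (cv2) and the standard library are available. Lean on these libraries where they do the work, as an engineer would, in place of code of your own. Each camera call takes 0.05 s, during which the arm holds its last target.

TASK

Lay the square aluminium bar (not the flat one) on the bed of the cam-lock vise, between the open jaws, centred along them with its sides square to them. Then turn the hook cam by its black wing grip half a turn clockwise, seen from above, up to its stop, so that the hook draws the bolt in and the jaws hold the bar tight. Leave the flat bar where it lies, and let go of everything at the end.

Things in the scene. Friction and masses are not known exactly. Their poses are not given: they have to be found in the camera images.
- vise: Grey vise, fixed, 194 mm long (its y, the draw axis) by 80 mm (its x; 118 over low lugs). Origin: centre of underside, z up. Bed 18 mm high; steel jaws 60 mm long (x), 18 thick, tops 32 mm high. From +y to -y: moving jaw, bar space, fixed jaw (gripping face y = +16 mm), hook cam (axis y = -50). The clamped bar lies along x, centre at x 0, y +34, z +36 mm.
- moving_jaw: Moving steel jaw at the vise's +y end. Origin: coincides with the vise's origin when open, and moves with the jaw; gripping face at y = +62 mm in this frame, so the open gap is 46 mm. The cam draws it 3.8 mm per rad, 12 mm in all, toward -y; stiffly sprung on the bolt (10 N/mm), it meets the 36 mm bar 2 mm early and grips it with nearly 20 N.
- bar_seat (a point): Point on the vise at the middle of the open gap, 36 mm above the desk (18 mm above the bed): where the centre of the bar goes before clamping, 5 mm clear of either jaw (down to 3.6 mm at the moving jaw if the cam starts a little turned). Its x axis runs along the jaws, the way the bar must lie (either end first).
- cam_grip (a point): Point on the cam's vertical axis, 52 mm above the desk, inside the black wing grip that turns with the cam: 64 mm long along this frame's x, 14 mm thick along its y, from 35 to 63 mm above the desk. The dark steel hook below it, 21 to 31 mm above the desk, reaches up to 45 mm from the axis.
- cam (a joint): Angle of the hook cam about its vertical axis, rad: 0 open, grows clockwise seen from above, stop at 3.14 (bolt drawn in, tight). Starts between 0 and 0.35. Turning takes about 0.12 Nm, up to 0.2 Nm when clamping; it stays where it is left. At 0 and at 3.14 the grip's x axis is parallel to the vise's x axis.
- square_bar_center (a point): Centre of the loose square aluminium bar, 100 x 36 x 36 mm, about 0.35 kg, lying on the desk; x along its length, z up. It lies either to the left or to the right of the vise.
- flat_bar_center (a point): Centre of the loose flat aluminium bar, 100 x 50 x 12 mm, lying on the desk on the other side of the vise from the square bar; x along its length. It is to be left alone. (Not part of the task: a tall microscope stands at the right rear; its stage and eyepieces reach out over the desk, so swing the arm toward the work only after drawing it back toward the base.)
Mind the look-alikes: they are no part of the job. Of the things that look like the vise, the larger one is meant.

How it is judged:
By the outcome, as a careful person would: the job done as asked, in the order asked, and still so for the second after the job is handed in, with the robot touching nothing.
It also fails if it takes over 72 s, if anything falls off the work surface, if the arm or the gripper's body presses on something with over 40 N, if the wrist force passes 120 N, or if a joint passes its speed limit or range.

## Working session

There is one attempt and no reset: what is moved stays moved. The work goes in short steps, Python scripts to look and compute and a tool call to move; the robot and the scene stay as the last step left them, time stands still between calls to the robot, and variables do not carry over. Pictures are saved under pics/ and viewed, and the job is handed in when it is done.

Besides the shell and the picture viewer there is one more tool, called by a JSON object that holds its "fn" and its "kwargs". jog_arm: Moves the arm, as the interface text tells. Its arguments: {"type":"object","properties":{"rows":{"type":"array"}},"required":["rows"]}

```bash
mkdir -p pics; python3 - <<'E'
from cell import *
import cv2,numpy as np
print(read_state())
for n in("scene","top"):
    c=read_camera(n); cv2.imwrite(f"pics/{n}0.png",c["pixels"][:,:,::-1]); np.save(f"{n}0.npy",c,allow_pickle=True)
    print(n,{k:v for k,v in c.items() if k!="pixels"})
E
```

```text
{'time_s': 0.0, 'joint_pos': array([ 1.00288427e+00,  1.59060982e-01,  1.59822414e+00,  1.37717128e-06,
        1.38618171e+00, -2.10113874e-01]), 'dq': array([ 0.00066542, -0.00015241,  0.00281879, -0.0006856 , -0.00230713,
       -0.00088769]), 'effort': array([ 4.33128380e-04, -3.85567832e+01, -3.22111487e+01,  7.02042086e-02,
        3.79020162e-02, -1.41952755e-04]), 'position': array([0.20107152, 0.53806175, 0.22761624]), 'eef_rot': array([-3.13975998e+00, -3.92222430e-04,  2.78379385e+00]), 'force': array([ 0.02627801, -0.7952253 , -0.29244396]), 'torque': array([ 0.00432164,  0.00693287, -0.02179213]), 'width': 0.9988332359852986}
scene {'fx': 385.6300113340636, 'fy': 385.6300113340636, 'cx': 321.6118113907769, 'cy': 200.8581058399912, 'distortion': array([-0.04106861,  0.        ,  0.        ,  0.        ,  0.        ]), 'origin': array([-0.0327905 , -0.57199077,  0.70384233]), 'orientation': array([-2.253923  ,  0.01427783, -0.56189256])}
top {'fx': 393.10644065361964, 'fy': 393.10644065361964, 'cx': 316.7283013913748, 'cy': 196.13904842743676, 'distortion': array([-0.03123702,  0.        ,  0.        ,  0.        ,  0.        ]), 'origin': array([0.20724493, 0.06209524, 0.97612433]), 'orientation': array([-2.96750401,  0.0360923 , -1.58840012])}
```

View pics/scene0.png

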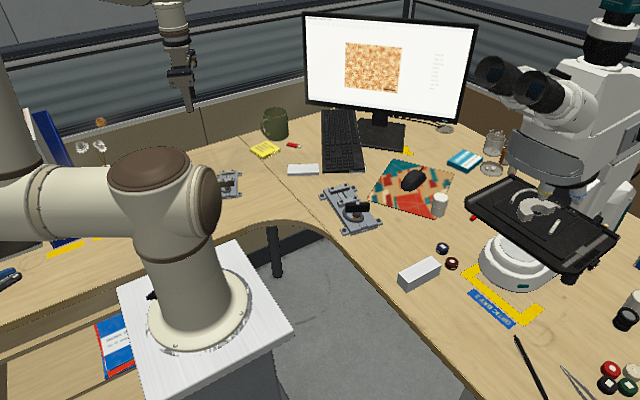

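View pics/top0.png

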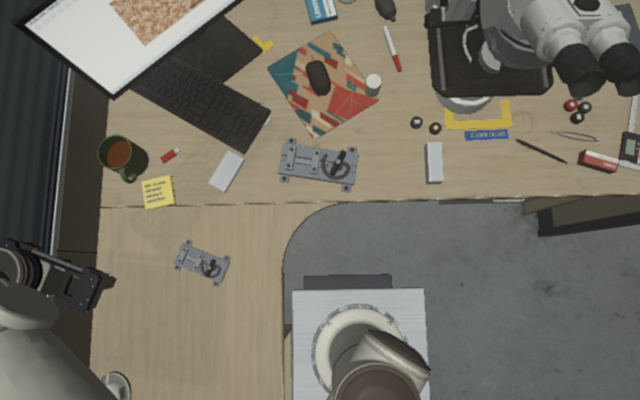

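The scene and top views show the large vise at top (318,164), the square bar at (433,162), the flat bar at (226,171), and the small look-alike vise at (202,262). I'll zoom in on these next.

```bash
python3 - <<'E'
import cv2
t=cv2.imread("pics/top0.png");s=cv2.imread("pics/scene0.png")
a=cv2.resize(t[125:205,270:370],None,fx=7,fy=7,interpolation=cv2.INTER_CUBIC);cv2.imwrite("pics/topv.png",a)
a=cv2.resize(s[170:250,310:390],None,fx=7,fy=7,interpolation=cv2.INTER_CUBIC);cv2.imwrite("pics/scv.png",a)
a=cv2.resize(t[130:195,400:465],None,fx=7,fy=7,interpolation=cv2.INTER_CUBIC)
b=cv2.resize(s[245:310,390:455],None,fx=5,fy=7,interpolation=cv2.INTER_CUBIC);cv2.imwrite("pics/bar.png",cv2.hconcat([a,b]))
E
```

```text
(no output)
```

View pics/topv.png

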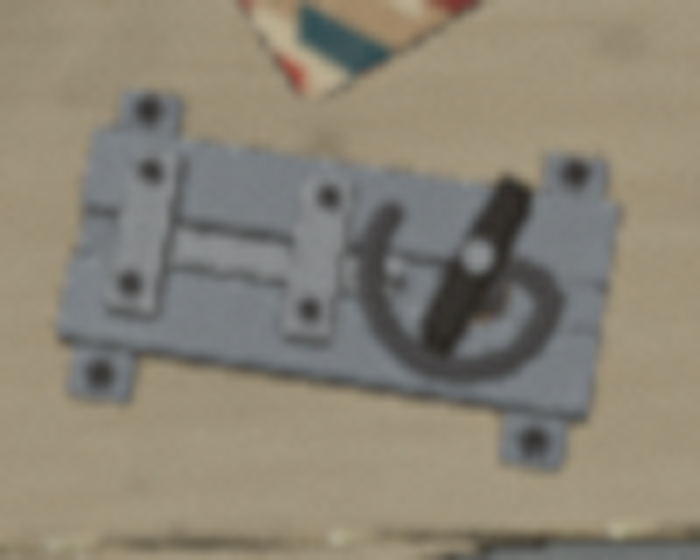

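View pics/scv.png

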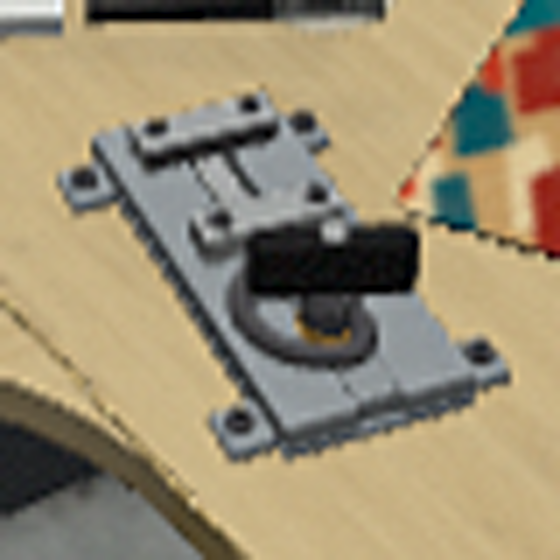

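View pics/bar.png

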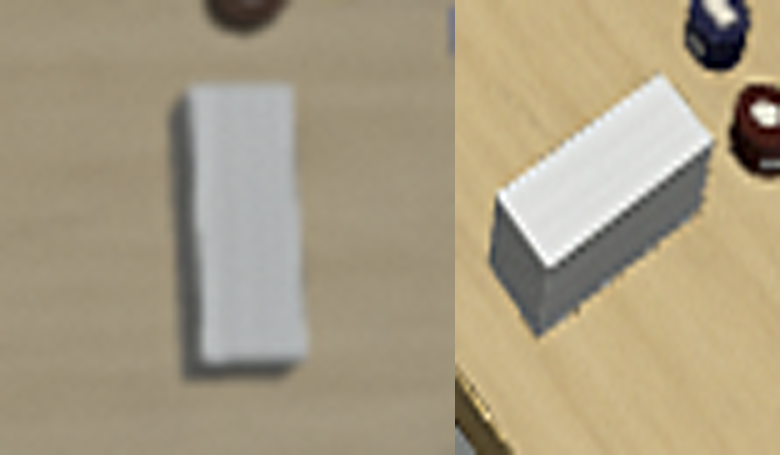

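```bash
cat > h.py <<'E'
import cv2,numpy as np
from scipy.spatial.transform import Rotation as R
def ray(c,p):
    K=np.array([[c["fx"],0,c["cx"]],[0,c["fy"],c["cy"]],[0,0,1]])
    u=cv2.undistortPoints(np.array(p,float).reshape(-1,1,2),K,c["distortion"]).reshape(-1,2)
    d=np.c_[u,np.ones(len(u))]@R.from_euler('xyz',c["orientation"]).as_matrix().T
    return d
def onz(c,p,z):
    d=ray(c,p); return c["origin"]+d*((z-c["origin"][2])/d[:,2])[:,None]
def proj(c,P):
    K=np.array([[c["fx"],0,c["cx"]],[0,c["fy"],c["cy"]],[0,0,1]])
    M=R.from_euler('xyz',c["orientation"]).as_matrix().T
    return cv2.projectPoints(np.array(P,float).reshape(-1,1,3),cv2.Rodrigues(M)[0],-M@c["origin"],K,c["distortion"])[0].reshape(-1,2)
def tri(c1,p1,c2,p2):
    a=ray(c1,p1);b=ray(c2,p2);out=[]
    for x,y in zip(a,b):
        A=np.c_[x,-y];s=np.linalg.lstsq(A,c2["origin"]-c1["origin"],rcond=None)[0]
        q1=c1["origin"]+x*s[0];q2=c2["origin"]+y*s[1];out.append(list((q1+q2)/2)+[np.linalg.norm(q1-q2)])
    return np.array(out)
def un(p,x0,y0,f=7,fy=7): 
    p=np.array(p,float);return (p+.5)/[f,fy]-.5+[x0,y0]
def load(n): return np.load(n+".npy",allow_pickle=True).item()
E
python3 - <<'E'
from h import *
np.set_printoptions(precision=4,suppress=True)
T=load("top0");S=load("scene0")
# lug holes: TL,TR,BL,BR ; jaw bolts: mov far,mov near, fix far, fix near
tl=un([(150,110),(575,174),(98,374),(534,441)],270,125)
sl=un([(302,124),(482,351),(84,180),(239,423)],310,170)
tj=un([(152,171),(129,284),(329,196),(309,309)],270,125)
sj=un([(250,103),(155,129),(318,190),(217,221)],310,170)
print("lug tri\n",tri(T,tl,S,sl)); print("jaw tri\n",tri(T,tj,S,sj))
print("lug top z.008\n",onz(T,tl,.01),"\nscene\n",onz(S,sl,.01))
print("jaw top z.034\n",onz(T,tj,.033),"\nscene\n",onz(S,sj,.033))
print("cam dot tri",tri(T,un([(478,257)],270,125),S,un([(335,232)],310,170)))
print("wing ends",onz(T,un([(513,188),(437,343)],270,125),.063))
# square bar
for c,n,roi in((T,"top",(400,130,65,65)),(S,"scene",(390,245,65,65))):
    x,y,w,h=roi; im=c["pixels"][y:y+h,x:x+w].astype(int)
    m=((im.min(2)>(165 if n=="top" else 200))&(im.max(2)-im.min(2)<22)).astype(np.uint8)
    k=max(cv2.findContours(m,0,1)[0],key=cv2.contourArea)
    print(n,m.sum(),cv2.contourArea(k))
    # grey mask area pixels-> world points, minAreaRect
    ys,xs=np.nonzero(cv2.drawContours(np.zeros_like(m),[k],-1,1,-1))
    P=onz(c,np.c_[xs+x,ys+y],.036)[:,:2]
    v,ve=np.linalg.eigh(np.cov(P.T)); print(P.mean(0),np.degrees(np.arctan2(ve[1,1],ve[0,1])),np.sqrt(12*v))
E
```

```text
lug tri
 [[0.5246 0.1576 0.0105 0.0008]
 [0.4965 0.0026 0.0112 0.0011]
 [0.4266 0.1769 0.0097 0.0004]
 [0.3974 0.0209 0.0105 0.0009]]
jaw tri
 [[0.494  0.1543 0.036  0.0002]
 [0.4531 0.163  0.0342 0.0003]
 [0.4829 0.0915 0.0368 0.0004]
 [0.4415 0.0998 0.0341 0.0019]]
lug top z.008
 [[0.5251 0.1575 0.01  ]
 [0.4963 0.0028 0.01  ]
 [0.4264 0.177  0.01  ]
 [0.3979 0.0207 0.01  ]] 
scene
 [[0.5246 0.1583 0.01  ]
 [0.498  0.0035 0.01  ]
 [0.4267 0.1766 0.01  ]
 [0.3972 0.0215 0.01  ]]
jaw top z.034
 [[0.4948 0.1547 0.033 ]
 [0.4535 0.1631 0.033 ]
 [0.4838 0.0917 0.033 ]
 [0.4427 0.0995 0.033 ]] 
scene
 [[0.4966 0.1576 0.033 ]
 [0.4538 0.1644 0.033 ]
 [0.486  0.0952 0.033 ]
 [0.4413 0.1011 0.033 ]]
cam dot tri [[0.4518 0.0401 0.0646 0.0005]]
wing ends [[0.4761 0.0275 0.063 ]
 [0.4222 0.0549 0.063 ]]
top 537 485.5
[ 0.4541 -0.1981] 178.20903054335412 [0.0347 0.0963]
scene 515 463.0
[ 0.4518 -0.1981] 178.78316148604247 [0.0341 0.0984]
```

```bash
python3 - <<'E'
import cv2
t=cv2.imread("pics/top0.png");s=cv2.imread("pics/scene0.png")
cv2.imwrite("pics/mt.png",cv2.resize(t[0:180,400:640],None,fx=3.3,fy=3.3,interpolation=cv2.INTER_CUBIC))
cv2.imwrite("pics/ms.png",cv2.resize(s[20:300,420:640],None,fx=2,fy=2,interpolation=cv2.INTER_CUBIC))
E
```

```text
(no output)
```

View pics/mt.png

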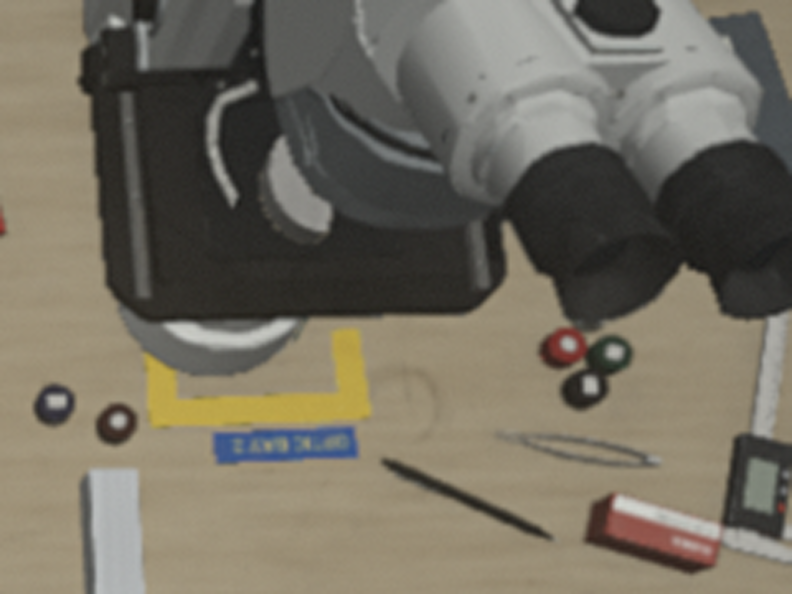

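View pics/ms.png

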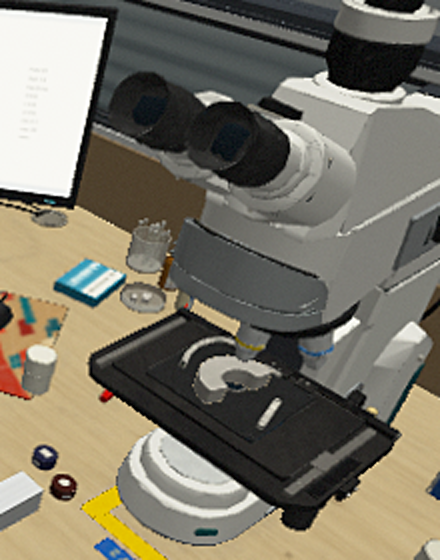

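```bash
python3 - <<'E'
from h import *
np.set_printoptions(precision=3,suppress=True)
T=load("top0");S=load("scene0")
print(tri(T,[(439,94),(545,92),(582,94),(630,91)],S,[(467,200),(570,275),(495,75),(536,95)]))
from cell import read_state
E
```

```text
[[ 0.573 -0.184  0.17   0.01 ]
 [ 0.58  -0.425  0.153  0.013]
 [ 0.42  -0.268  0.506  0.016]
 [ 0.423 -0.331  0.502  0.012]]
```

```bash
cat > mv.py <<'E'
import sys
from h import *
from cell import read_state
np.set_printoptions(precision=4,suppress=True)
s=read_state(); x,y,z,yaw=map(float,sys.argv[1:5])
Rc=R.from_euler('xyz',s["eef_rot"]);Rt=R.from_euler('xyz',[np.pi,0,np.radians(yaw)])
print("t",s["time_s"],"pos",s["position"],"rotdeg",np.degrees(s["eef_rot"]),"F",s["force"],"w",s["width"],"j",s["joint_pos"])
print("turn units",np.degrees((Rc.inv()*Rt).as_rotvec())/8,"shift units",Rc.inv().apply(np.array([x,y,z])-s["position"])/.05)
E
python3 mv.py .37 -.16 .15 178.5
```

```text
t 0.1 pos [0.2011 0.5381 0.2277] rotdeg [-179.9052   -0.0194  159.4985] F [ 0.2846  0.1843 -0.3802] w 1.0029525497164478 j [ 1.0029  0.159   1.5981 -0.      1.3862 -0.21  ]
turn units [-0.0113 -0.0044 -2.3752] shift units [ -8.055  -11.8922   1.5713]
```

{"fn": "jog_arm", "kwargs": {"rows": [[0,0,-0.1,-0.35,-0.5,0.07,100],[0,0,-0.2,-0.7,-1.0,0.13,100],[0,0,-0.3,-1.0,-1.5,0.2,100],[0,0,-0.4,-1.35,-2.0,0.26,100],[0,0,-0.5,-1.7,-2.5,0.33,100],[0,0,-0.6,-2.05,-3.0,0.4,100],[0,0,-0.7,-2.4,-3.5,0.46,100],[0,0,-0.8,-2.7,-4.0,0.53,100],[0,0,-0.9,-3.05,-4.5,0.6,100],[0,0,-1.0,-3.4,-5.0,0.66,100],[0,0,-1.1,-3.7,-5.5,0.73,100],[0,0,-1.2,-4.05,-6.0,0.8,100]]}}

```text
time_s: 1.3
position: [0.2857, 0.1855, 0.1881]
eef_rot: [-3.141, -0.0, 2.952]
force: [1.4, -0.3, -0.7]
width: 1.001
```

```bash
python3 mv.py .37 -.16 .15 178.5
```

```text
t 1.3 pos [0.2857 0.1855 0.1881] rotdeg [-179.994    -0.0147  169.1642] F [ 1.4443 -0.2976 -0.6742] w 1.0012462775974307 j [ 0.2163 -0.4937  2.2476  0.      1.388  -1.1654]
turn units [-0.0006 -0.0019 -1.167 ] shift units [-2.9554 -6.4707  0.7626]
```

```bash
cat > pic.py <<'E'
import sys,cv2,numpy as np
from cell import *
for n in("scene","top"):
    c=read_camera(n); cv2.imwrite(f"pics/{n}{sys.argv[1]}.png",c["pixels"][:,:,::-1]); np.save(f"{n}{sys.argv[1]}.npy",c,allow_pickle=True)
E
python3 pic.py 1
```

```text
(no output)
```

View pics/scene1.png

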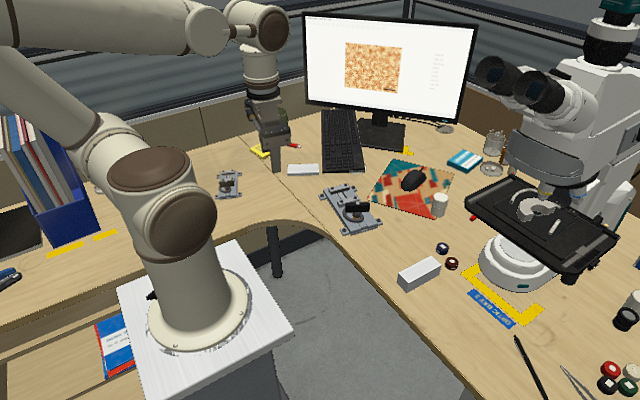

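View pics/top1.png

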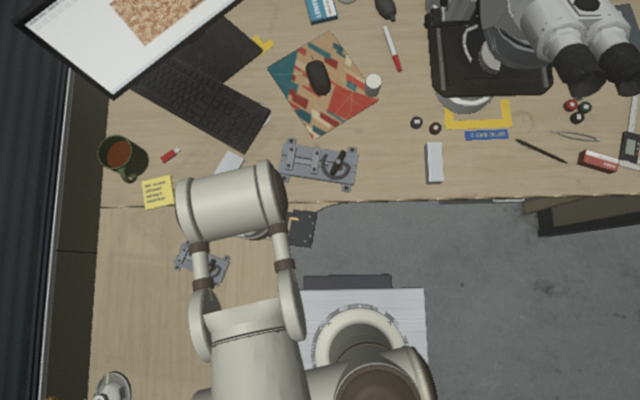

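```bash
python3 - <<'E'
from h import *
T=load("top1");S=load("scene1")
for h in(.19,.25,.3,.35,.4,.45,.5,.55,.6):
    P=[(.2857,.1855,h)];print(h,proj(T,P).round(),proj(S,P).round())
E
```

```text
0.19 [[269. 227.]] [[270. 156.]]
0.25 [[264. 224.]] [[268. 134.]]
0.3 [[259. 221.]] [[266. 115.]]
0.35 [[253. 217.]] [[264.  95.]]
0.4 [[247. 213.]] [[261.  73.]]
0.45 [[239. 208.]] [[258.  49.]]
0.5 [[230. 203.]] [[256.  24.]]
0.55 [[219. 196.]] [[253.  -4.]]
0.6 [[204. 187.]] [[249. -33.]]
```

```bash
python3 mv.py .36 -.08 .09 175
```

```text
t 1.4 pos [0.2862 0.1844 0.1879] rotdeg [-179.9343   -0.018   168.8348] F [0.4061 0.7439 0.1592] w 1.0002402800625252 j [ 0.2132 -0.4933  2.2478 -0.0009  1.3878 -1.1626]
turn units [-0.0081 -0.0027 -0.7707] shift units [-2.4718 -4.899   1.9625]
```

{"fn": "jog_arm", "kwargs": {"rows": [[0,0,-0.1,-0.25,-0.5,0.2,85],[0,0,-0.2,-0.5,-1.0,0.4,80],[0,0,-0.3,-0.75,-1.5,0.6,75],[0,0,-0.4,-1.0,-2.0,0.8,70],[0,0,-0.5,-1.25,-2.5,1.0,70],[0,0,-0.6,-1.5,-3.0,1.2,70],[0,0,-0.65,-1.75,-3.5,1.4,70],[0,0,-0.7,-2.0,-4.0,1.6,70],[0,0,-0.75,-2.25,-4.5,1.8,70],[0,0,-0.77,-2.47,-4.9,1.96,70],[0,0,-0.77,-2.47,-4.9,1.96,70]]}}

```text
time_s: 2.5
position: [0.3612, -0.0782, 0.0899]
eef_rot: [3.141, -0.001, 3.056]
force: [0.2, 0.8, 0.0]
width: 0.697
```

```bash
python3 mv.py .453 -.198 .065 178.5
```

```text
t 2.5 pos [ 0.3612 -0.0782  0.0899] rotdeg [179.9616  -0.0743 175.1106] F [0.2186 0.8447 0.0059] w 0.6970018186944806 j [-0.5435 -0.2442  2.2773  0.      1.1099 -2.029 ]
turn units [ 0.0051 -0.0091 -0.4237] shift units [-2.0338 -2.2322  0.4947]
```

{"fn": "jog_arm", "kwargs": {"rows": [[0,0,-0.1,-0.3,-0.3,0.1,70],[0,0,-0.2,-0.6,-0.65,0.2,70],[0,0,-0.3,-0.9,-1.0,0.3,70],[0,0,-0.35,-1.2,-1.3,0.4,70],[0,0,-0.4,-1.5,-1.65,0.45,70],[0,0,-0.42,-1.8,-2.0,0.5,70],[0,0,-0.42,-2.03,-2.23,0.5,70],[0,0,-0.42,-2.03,-2.23,0.5,70],[0,0,-0.42,-2.03,-2.23,0.5,70]]}}

```text
time_s: 3.4
position: [0.4528, -0.1953, 0.0656]
eef_rot: [3.141, -0.001, 3.118]
force: [0.2, -0.3, -0.2]
width: 0.7
```

```bash
python3 pic.py 2; python3 mv.py .453 -.198 .033 178.5
```

```text
t 3.5 pos [ 0.4524 -0.1952  0.0655] rotdeg [179.9517  -0.0445 178.6729] F [-0.9255  0.5823 -0.6883] w 0.7013544635389666 j [-0.6534  0.1464  1.9601  0.0003  1.0362 -2.2011]
turn units [ 0.006  -0.0056  0.0216] shift units [-0.014  -0.0555  0.6493]
```

View pics/scene2.png

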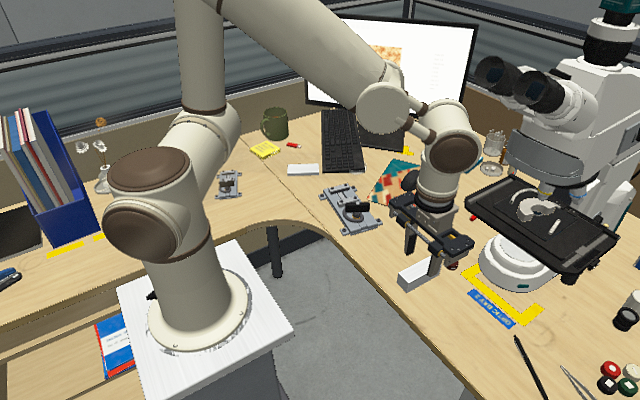

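The scene view shows the gripper over the bar at about (430,260), with the fingers either side of it. The wrist at (450,150) is well clear of the eyepieces at (495,75). I'll go down and grip.

{"fn": "jog_arm", "kwargs": {"rows": [[0,0,0,-0.01,-0.05,0.1,70],[0,0,0,-0.01,-0.05,0.25,70],[0,0,0,-0.01,-0.05,0.4,70],[0,0,0,-0.01,-0.05,0.55,70],[0,0,0,-0.01,-0.05,0.65,70],[0,0,0,-0.01,-0.05,0.65,70],[0,0,0,-0.01,-0.05,0.65,30],[0,0,0,-0.01,-0.05,0.65,30],[0,0,0,-0.01,-0.05,0.65,30],[0,0,0,-0.01,-0.05,0.65,30],[0,0,0,-0.01,-0.05,0.65,30]]}}

```text
time_s: 4.6
position: [0.4535, -0.1992, 0.0334]
eef_rot: [3.141, 0.0, 3.118]
force: [-0.4, 1.6, 2.6]
width: 0.389
```

```bash
python3 mv.py .453 -.198 .13 178.5
```

```text
t 4.6 pos [ 0.4535 -0.1992  0.0334] rotdeg [179.9913   0.0259 178.6208] F [-0.3898  1.61    2.6189] w 0.3889186170450466 j [-0.6586  0.2094  1.9647  0.0005  0.9673 -2.2055]
turn units [0.0011 0.0032 0.0151] shift units [ 0.0106  0.0239 -1.9317]
```

{"fn": "jog_arm", "kwargs": {"rows": [[0,0,0,0,0,-0.1,20],[0,0,0,0,0,-0.3,20],[0,0,0,0,0,-0.5,20],[0,0,0,0.1,0.1,-0.6,20],[0,0,0.05,0.35,0.35,-0.7,20],[0,0,0.1,0.6,0.65,-0.85,20],[0,0,0.2,0.85,1.0,-1.0,20],[0,0,0.3,1.1,1.3,-1.2,20],[0,0,0.4,1.35,1.65,-1.4,20],[0,0,0.5,1.6,2.0,-1.6,20],[0,0,0.55,1.8,2.4,-1.8,20],[0,0,0.55,1.8,2.4,-1.9,20]]}}

```text
time_s: 5.8
position: [0.365, -0.0752, 0.1284]
eef_rot: [3.141, -0.0, 3.042]
force: [0.6, -0.1, -4.0]
width: 0.388
```

```bash
python3 mv.py .468 .127 .13 169.5
```

```text
t 5.8 pos [ 0.365  -0.0752  0.1284] rotdeg [179.9658  -0.0054 174.3191] F [ 0.649  -0.0593 -3.9974] w 0.3881768451992091 j [-0.5312 -0.303   2.2384  0.0005  1.2066 -2.003 ]
turn units [ 0.0042 -0.0008  0.6024] shift units [-1.6505  4.2277 -0.0295]
```

{"fn": "jog_arm", "kwargs": {"rows": [[0,0,0.05,-0.15,0.4,0,20],[0,0,0.1,-0.3,0.8,0,20],[0,0,0.2,-0.5,1.3,0,20],[0,0,0.3,-0.7,1.8,0,20],[0,0,0.4,-0.9,2.3,0,20],[0,0,0.5,-1.1,2.8,0,20],[0,0,0.55,-1.3,3.3,0,20],[0,0,0.6,-1.45,3.7,0,20],[0,0,0.6,-1.6,4.1,0,20],[0,0,0.6,-1.65,4.23,0,20],[0,0,0.6,-1.65,4.23,0,20],[0,0,0.6,-1.65,4.23,0,20]]}}

```text
time_s: 7.0
position: [0.4693, 0.1242, 0.1279]
eef_rot: [-3.141, -0.001, 2.957]
force: [0.3, -0.8, -4.3]
width: 0.389
```

```bash
python3 pic.py 3; python3 mv.py .468 .127 .075 169.5; python3 - <<'E'
import cv2
t=cv2.imread("pics/top3.png");s=cv2.imread("pics/scene3.png")
a=cv2.resize(t[110:210,240:380],None,fx=4,fy=4,interpolation=2)
b=cv2.resize(s[130:230,290:390],None,fx=4,fy=4,interpolation=2)
import numpy as np
cv2.imwrite("pics/c3.png",cv2.hconcat([a[:, :390],b]))
E
```

```text
t 7.1 pos [0.4693 0.1241 0.128 ] rotdeg [-179.9781   -0.0196  169.3684] F [ 0.426   0.5934 -3.5983] w 0.389633142770545 j [ 0.0092  0.0305  1.9433 -0.0003  1.1683 -1.3759]
turn units [-0.0027 -0.0024 -0.0165] shift units [0.0354 0.0523 1.06  ]
```

View pics/c3.png

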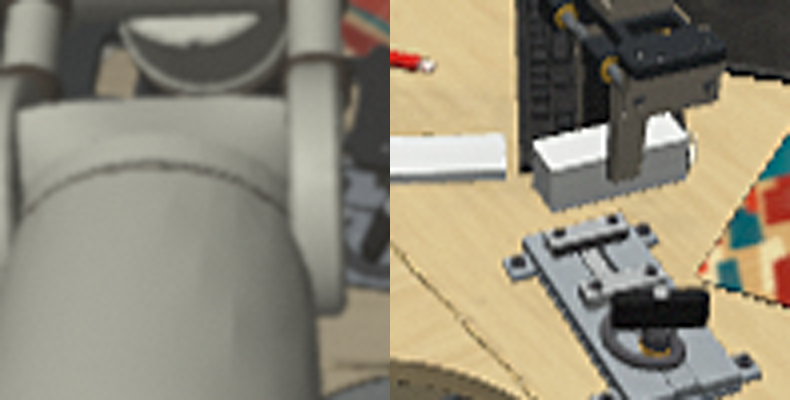

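The scene view shows the bar held level at about (443,160) in the crop, above the open gap. The arm hides the top view, so I'll measure the held bar in the scene view.

```bash
python3 - <<'E'
import cv2
s=cv2.imread("pics/scene3.png")
cv2.imwrite("pics/c3b.png",cv2.resize(s[150:190,315:375],None,fx=12,fy=12,interpolation=2))
E
```

```text
(no output)
```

View pics/c3b.png

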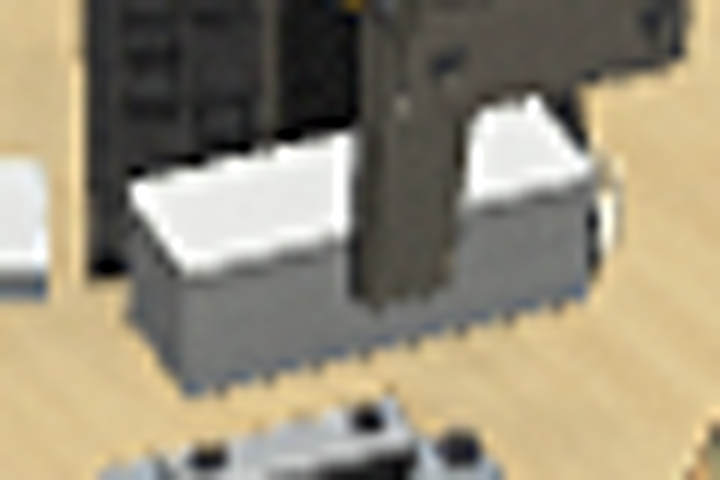

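```bash
python3 - <<'E'
from h import *
S=load("scene3")
p=un([(188,274),(132,185),(595,169),(541,96)],315,150,12,12)
P=onz(S,p,.131)[:,:2];print(P,P.mean(0),np.linalg.norm(P[0]-P[2]),np.linalg.norm(P[1]-P[3]),np.linalg.norm(P[0]-P[1]))
for a,b in((0,2),(1,3)): d=P[b]-P[a];print(np.degrees(np.arctan2(d[1],d[0])))
E
```

```text
[[0.41617291 0.11470938]
 [0.42462302 0.15028142]
 [0.51395545 0.09906661]
 [0.52175805 0.12963883]] [0.46912736 0.12342406] 0.09902586084676958 0.09930423434650533 0.03656193160200733
-9.08887939115754
-11.997688229271033
```

{"fn": "jog_arm", "kwargs": {"rows": [[0,0,0,0.03,0.05,0.2,20],[0,0,0,0.03,0.05,0.5,20],[0,0,0,0.03,0.05,0.8,20],[0,0,0,0.03,0.05,1.0,20],[0,0,0,0.03,0.05,1.06,20],[0,0,0,0.03,0.05,1.06,20],[0,0,0,0.03,0.05,1.06,20]]}}

```text
time_s: 7.8
position: [0.4691, 0.1277, 0.0757]
eef_rot: [3.141, 0.001, 2.957]
force: [0.7, 0.7, -3.8]
width: 0.389
```

```bash
python3 pic.py 4; python3 mv.py .468 .127 .053 169.5; python3 - <<'E'
import cv2
s=cv2.imread("pics/scene4.png")
cv2.imwrite("pics/c4b.png",cv2.resize(s[150:220,310:375],None,fx=8,fy=8,interpolation=2))
E
```

```text
t 7.9 pos [0.4693 0.1277 0.0759] rotdeg [179.9828   0.0861 169.4196] F [-0.9519 -0.6239 -4.4429] w 0.3874810668906626 j [ 0.0165  0.111   1.9752 -0.      1.0538 -1.3696]
turn units [ 0.0021  0.0108 -0.0101] shift units [ 0.0229 -0.0181  0.4572]
```

View pics/c4b.png

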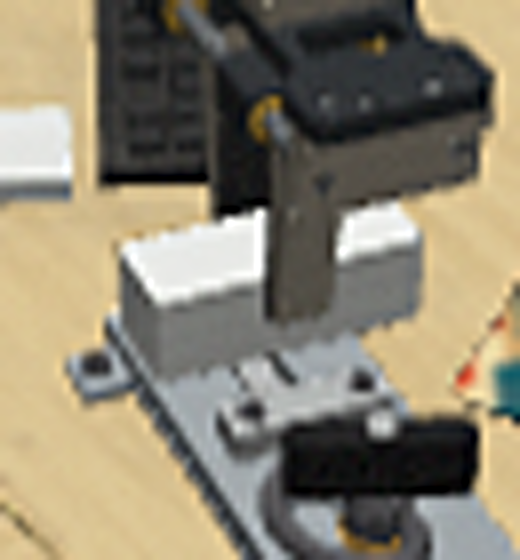

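The bar hovers parallel to and behind the fixed jaw, and is centred along it. I'll lower it.

{"fn": "jog_arm", "kwargs": {"rows": [[0,0,0,0.02,-0.01,0.1,20],[0,0,0,0.02,-0.01,0.2,20],[0,0,0,0.02,-0.01,0.3,20],[0,0,0,0.02,-0.01,0.4,20],[0,0,0,0.02,-0.01,0.45,20],[0,0,0,0.02,-0.01,0.45,20]]}}

```text
time_s: 8.5
position: [0.4671, 0.1274, 0.052]
eef_rot: [-3.141, -0.001, 2.957]
force: [-0.1, -0.4, -3.4]
width: 0.39
```

```bash
python3 mv.py .468 .127 .0515 169.5
```

```text
t 8.5 pos [0.4671 0.1274 0.052 ] rotdeg [-179.9846   -0.0668  169.4226] F [-0.0641 -0.4224 -3.4296] w 0.3895465389532497 j [ 0.016   0.1495  1.989  -0.      1.0043 -1.3702]
turn units [-0.0019 -0.0084 -0.0097] shift units [-0.0195 -0.0037  0.0098]
```

Not yet touching; lower in tiny steps while watching the force.

{"fn": "jog_arm", "kwargs": {"rows": [[0,0,0,-0.02,0,0.02,20],[0,0,0,-0.02,0,0.03,20]]}}

```text
time_s: 8.7
position: [0.469, 0.1271, 0.0514]
eef_rot: [3.142, 0.001, 2.957]
force: [-1.6, -1.6, 0.6]
width: 0.388
```

{"fn": "jog_arm", "kwargs": {"rows": [[0,0,0,0,0,0,45],[0,0,0,0,0,0,55],[0,0,0,0,0,0,60],[0,0,0,0,0,0,60],[0,0,0,0,0,-0.3,60],[0,0,0,0,0,-0.7,60],[0,0,0,0,0,-1.1,60],[0,0,0,0,0,-1.5,60],[0,0,0,0,0,-1.6,60]]}}

```text
time_s: 9.6
position: [0.4702, 0.1273, 0.1335]
eef_rot: [3.141, 0.005, 2.957]
force: [-0.5, 0.3, -0.4]
width: 0.598
```

```bash
python3 pic.py 5; python3 mv.py .452 .0403 .13 153.1; python3 - <<'E'
import cv2
s=cv2.imread("pics/scene5.png")
cv2.imwrite("pics/c5b.png",cv2.resize(s[170:250,310:390],None,fx=7,fy=7,interpolation=2))
E
```

```text
t 9.7 pos [0.4691 0.1272 0.1318] rotdeg [179.9775   0.1113 169.4195] F [ 0.8139  0.4352 -0.5275] w 0.6031952655131032 j [ 0.0155  0.0251  1.9406 -0.      1.1739 -1.3706]
turn units [0.0048 0.0134 2.0399] shift units [ 0.0181 -1.7714  0.0343]
```

View pics/c5b.png

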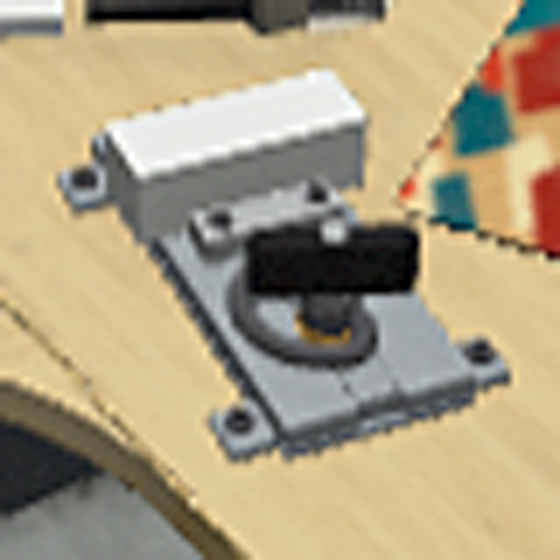

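The bar lies on the bed behind the fixed jaw. I'll check it numerically using the top-face corners at z = 54 mm.

```bash
python3 - <<'E'
from h import *
S=load("scene5")
p=un([(148,178),(105,128),(367,123),(325,71)],310,170)
P=onz(S,p,.054)[:,:2];c=P.mean(0);print(c,np.linalg.norm(P[0]-P[2]),np.linalg.norm(P[0]-P[1]))
for a,b in((0,2),(1,3)): d=P[b]-P[a];print(np.degrees(np.arctan2(d[1],d[0])))
t=np.radians(-10.5);A=np.array([[np.cos(t),np.sin(t)],[-np.sin(t),np.cos(t)]]);print("vise frame",A@(c-[.4612,.0893]))
E
```

```text
[0.46765925 0.12588994] 0.09406813520414847 0.036376450841148704
-11.15670289263344
-9.969273431350295
vise frame [-0.00031689  0.03715434]
```

{"fn": "jog_arm", "kwargs": {"rows": [[0,0,0.3,0,-0.25,0,55],[0,0,0.7,0,-0.6,0,50],[0,0,1.1,0,-1.0,0,45],[0,0,1.5,0,-1.4,0,45],[0,0,1.9,0.02,-1.7,0,45],[0,0,2.04,0.02,-1.77,0,45],[0,0,2.04,0.02,-1.77,0.3,45],[0,0,2.04,0.02,-1.77,0.6,45],[0,0,2.04,0.02,-1.77,0.8,45],[0,0,2.04,0.02,-1.77,0.8,45]]}}

```text
time_s: 10.7
position: [0.4496, 0.0407, 0.0891]
eef_rot: [-3.14, -0.004, 2.672]
force: [-1.0, -0.4, -0.6]
width: 0.453
```

```bash
python3 pic.py 6; python3 mv.py .452 .0403 .052 153.1; python3 - <<'E'
import cv2
s=cv2.imread("pics/scene6.png");t=cv2.imread("pics/top6.png")
cv2.imwrite("pics/c6b.png",cv2.hconcat([cv2.resize(s[160:240,310:390],None,fx=5,fy=5,interpolation=2),cv2.resize(t[125:205,290:370],None,fx=5,fy=5,interpolation=2)]))
E
```

```text
t 10.8 pos [0.4511 0.0405 0.091 ] rotdeg [-179.9897   -0.0345  153.1057] F [-0.0499  0.1408 -0.0513] w 0.4518596464933441 j [-0.1784  0.0008  2.0559  0.      1.0855 -1.2798]
turn units [-0.0013 -0.0043  0.0007] shift units [-0.0175  0.0044  0.78  ]
```

View pics/c6b.png

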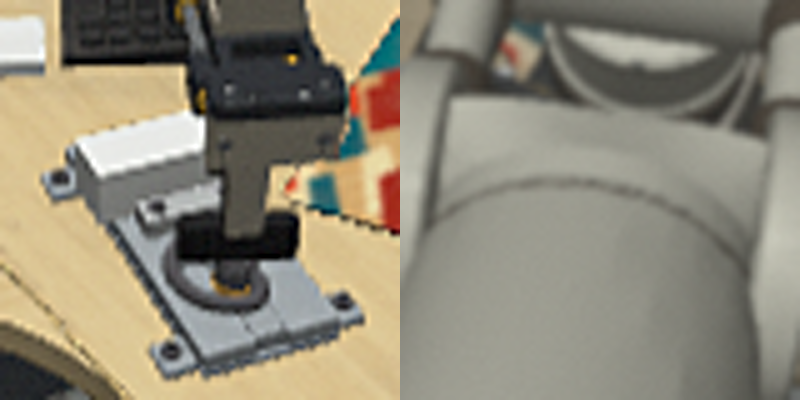

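The scene view shows the gripper centred above the wing grip, and nothing looks off. I'll lower and close.

{"fn": "jog_arm", "kwargs": {"rows": [[0,0,0,-0.01,0,0.2,45],[0,0,0,-0.01,0,0.4,45],[0,0,0,-0.01,0,0.6,45],[0,0,0,-0.01,0,0.75,45],[0,0,0,-0.01,0,0.78,45],[0,0,0,-0.01,0,0.78,25],[0,0,0,-0.01,0,0.78,10],[0,0,0,-0.01,0,0.78,5],[0,0,0,-0.01,0,0.78,5],[0,0,0,-0.01,0,0.78,5]]}}

```text
time_s: 11.8
position: [0.4524, 0.0406, 0.0525]
eef_rot: [3.14, 0.001, 2.672]
force: [2.4, 3.8, 0.2]
width: 0.154
```

```bash
python3 mv.py .452 .0403 .052 153.1; python3 -c "
from cell import *;print(read_state()['torque'])"
```

```text
t 11.8 pos [0.4524 0.0406 0.0525] rotdeg [179.9098   0.0631 153.0716] F [2.4393 3.7719 0.159 ] w 0.15432592139121099 j [-0.1785  0.0719  2.0733  0.0014  0.9949 -1.2801]
turn units [ 0.0113  0.0079 -0.0035] shift units [ 0.0042 -0.0086  0.0108]
[ 0.60069781 -0.31237208 -0.08790879]
```

{"fn": "jog_arm", "kwargs": {"rows": [[0,0,0.4,0,0,0,5],[0,0,0.9,0,0,0,5],[0,0,1.4,0,0,0,5],[0,0,1.9,0,0,0,5],[0,0,2.4,0,0,0,5],[0,0,2.9,0,0,0,5],[0,0,3.4,0,0,0,5],[0,0,3.9,0,0,0,5],[0,0,4.4,0,0,0,5],[0,0,4.8,0,0,0,5],[0,0,5,0,0,0,5],[0,0,5,0,0,0,5]]}}

```text
time_s: 13.0
position: [0.4527, 0.0409, 0.0526]
eef_rot: [3.139, -0.0, 1.973]
force: [3.4, 6.6, -1.4]
width: 0.154
```

```bash
python3 pic.py 7; python3 mv.py .452 .0403 .052 -10.5; python3 - <<'E'
from cell import *;print(read_state()['torque'])
import cv2
s=cv2.imread("pics/scene7.png")
cv2.imwrite("pics/c7b.png",cv2.resize(s[160:240,310:390],None,fx=7,fy=7,interpolation=2))
E
```

```text
t 13.1 pos [0.4528 0.0409 0.0526] rotdeg [179.8251  -0.0205 113.0768] F [ 3.6507  5.1951 -1.4065] w 0.14863922575802455 j [-0.1781  0.0721  2.0731  0.0024  0.9941 -0.5822]
turn units [ 0.0099 -0.0251 15.4471] shift units [-0.0059 -0.019   0.0111]
[ 0.8856681  -0.52390911 -0.03726329]
```

View pics/c7b.png

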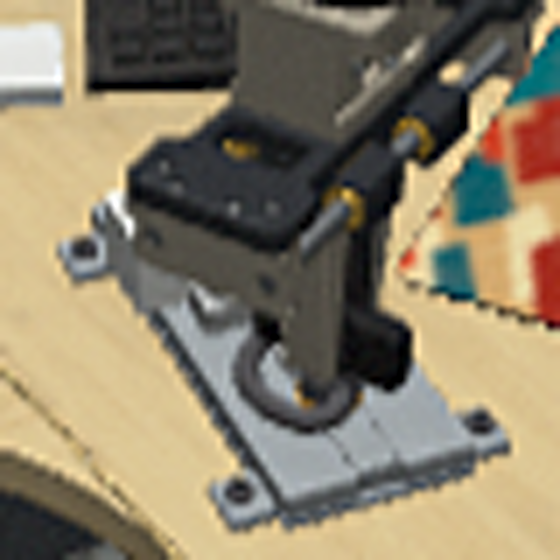

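The wing is turning with the gripper and forces are low. I'll continue.

{"fn": "jog_arm", "kwargs": {"rows": [[0,0,0.4,0,0,0,5],[0,0,1.0,0,0,0,5],[0,0,1.6,0,0,0,5],[0,0,2.2,0,0,0,5],[0,0,2.8,0,0,0,5],[0,0,3.4,0,0,0,5],[0,0,4.0,0,0,0,5],[0,0,4.6,0,0,0,5],[0,0,5.2,0,0,0,5],[0,0,5.7,0,0,0,5],[0,0,6,0,0,0,5],[0,0,6,0,0,0,5]]}}

```text
time_s: 14.3
position: [0.4534, 0.0409, 0.0526]
eef_rot: [3.138, -0.003, 1.135]
force: [6.1, 6.2, -3.8]
width: 0.148
```

```bash
python3 mv.py .452 .0403 .052 -10.5; python3 -c "
from cell import *;print(read_state()['torque'])"
```

```text
t 14.3 pos [0.4534 0.0409 0.0526] rotdeg [179.8106  -0.1807  65.0233] F [ 6.0794  6.2062 -3.7733] w 0.1480975642713105 j [-0.1781  0.0724  2.0727  0.0026  0.9925  0.2564]
turn units [ 0.0053 -0.0348  9.4404] shift units [-0.0229 -0.0205  0.0115]
[ 0.90288412 -0.86322685  0.0242453 ]
```

{"fn": "jog_arm", "kwargs": {"rows": [[0,0,0.4,0,0,0,5],[0,0,1.0,0,0,0,5],[0,0,1.6,0,0,0,5],[0,0,2.2,0,0,0,5],[0,0,2.8,0,0,0,5],[0,0,3.4,0,0,0,5],[0,0,4.0,0,0,0,5],[0,0,4.6,0,0,0,5],[0,0,5.2,0,0,0,5],[0,0,5.7,0,0,0,5],[0,0,6,0,0,0,5],[0,0,6,0,0,0,5]]}}

```text
time_s: 15.5
position: [0.4538, 0.0404, 0.0526]
eef_rot: [3.14, -0.005, 0.297]
force: [7.8, 5.1, -6.4]
width: 0.152
```

```bash
python3 mv.py .452 .0403 .052 -10.5; python3 -c "
from cell import *;print(read_state()['torque'])"
```

```text
t 15.5 pos [0.4538 0.0404 0.0526] rotdeg [179.937   -0.2973  17.0237] F [ 7.8102  5.1423 -6.4442] w 0.151777443085526 j [-0.1785  0.0725  2.0724  0.0017  0.9915  1.0942]
turn units [-0.0012 -0.0383  3.4404] shift units [-0.0352 -0.0092  0.0124]
[ 0.57971347 -1.00516259 -0.06630126]
```

{"fn": "jog_arm", "kwargs": {"rows": [[0,0,0.3,0,0,0,5],[0,0,0.7,0,0,0,5],[0,0,1.1,0,0,0,5],[0,0,1.5,0,0,0,5],[0,0,1.9,0,0,0,5],[0,0,2.3,0,0,0,5],[0,0,2.6,0,0,0,5],[0,0,2.8,0,0,0,5],[0,0,3.0,0,0,0,5],[0,0,3.0,0,0,0,5]]}}

```text
time_s: 16.5
position: [0.4538, 0.0401, 0.0526]
eef_rot: [-3.141, -0.005, -0.121]
force: [7.5, 1.3, -5.0]
width: 0.152
```

```bash
python3 mv.py .452 .0403 .052 -10.5; python3 -c "
from cell import *;print(read_state()['torque'])"
```

```text
t 16.5 pos [0.4538 0.0401 0.0526] rotdeg [-179.9722   -0.2948   -6.9354] F [ 7.5014  1.2806 -4.9793] w 0.15225254155959486 j [-0.1788  0.0726  2.0724  0.0009  0.9915  1.5126]
turn units [-0.0046 -0.0367  0.4456] shift units [-0.036   0.      0.0118]
[ 0.42121265 -0.98502176  0.04104028]
```

{"fn": "jog_arm", "kwargs": {"rows": [[0,0,0.1,0,0,0,5],[0,0,0.2,0,0,0,5],[0,0,0.3,0,0,0,5],[0,0,0.4,0,0,0,5],[0,0,0.4,0,0,0,5]]}}

```text
time_s: 17.0
position: [0.4538, 0.0401, 0.0526]
eef_rot: [-3.141, -0.005, -0.176]
force: [7.2, 3.1, -6.4]
width: 0.146
```

```bash
python3 mv.py .452 .0403 .052 -10.5; python3 -c "
from cell import *;s=read_state();print(s['torque'],s['effort'])"
```

```text
t 17.0 pos [0.4538 0.0401 0.0526] rotdeg [-179.9635   -0.2942  -10.1072] F [ 7.1645  3.1061 -6.4304] w 0.14647249918512065 j [-0.1787  0.0725  2.0724  0.0008  0.9915  1.568 ]
turn units [-0.0047 -0.0368  0.0491] shift units [-0.0359  0.0015  0.0119]
[ 0.43246987 -0.98448825  0.10540288] [ -0.7548571  -30.49528241 -24.6184659   -0.78667196   1.92848571
   0.21539284]
```

{"fn": "jog_arm", "kwargs": {"rows": [[0,0,0.1,0,0,0,5],[0,0,0.2,0,0,0,5],[0,0,0.3,0,0,0,5],[0,0,0.3,0,0,0,5]]}}

```text
time_s: 17.4
position: [0.4537, 0.0401, 0.0526]
eef_rot: [-3.141, -0.005, -0.217]
force: [7.1, 3.4, -6.3]
width: 0.15
```

```bash
python3 mv.py .452 .0403 .052 -10.5; python3 -c "
from cell import *;s=read_state();print(s['torque'],s['effort'])"
```

```text
t 17.4 pos [0.4537 0.0401 0.0526] rotdeg [-179.9747   -0.2871  -12.4121] F [ 7.093  3.388 -6.259] w 0.14965278733499982 j [-0.1785  0.0725  2.0725  0.0003  0.9916  1.6088]
turn units [-0.0026 -0.0359 -0.239 ] shift units [-0.0343  0.0026  0.0119]
[ 0.38283343 -1.02572039  0.70171972] [ -1.52168278 -30.32606363 -24.66338754  -0.51999209   1.87829688
   0.79650287]
```

At the stop the torque jumped from 0.1 to 0.7 Nm at a yaw of about -12°. I'll release and rise.

{"fn": "jog_arm", "kwargs": {"rows": [[0,0,0,0,0,0,20],[0,0,0,0,0,0,35],[0,0,0,0,0,0,42],[0,0,0,0,0,0,42],[0,0,0,0,0,-0.2,42],[0,0,0,0,0,-0.6,42],[0,0,0,0,0,-1.0,42],[0,0,0,0,0,-1.5,42],[0,0,0,0,0,-2.0,42]]}}

```text
time_s: 18.3
position: [0.4516, 0.0401, 0.1537]
eef_rot: [3.142, -0.0, -0.218]
force: [0.5, -0.4, -0.5]
width: 0.421
```

```bash
python3 mv.py .30 -.05 .20 -12
```

```text
t 18.3 pos [0.4516 0.0401 0.1537] rotdeg [179.995   -0.0146 -12.5012] F [ 0.4661 -0.3759 -0.5182] w 0.4212575937647152 j [-0.179  -0.0916  2.0071 -0.0001  1.2259  1.61  ]
turn units [ 0.0006 -0.0018 -0.0626] shift units [-2.569   2.416  -0.9265]
```

```bash
python3 mv.py .27 .21 .20 -12
```

```text
t 18.3 pos [0.4516 0.0401 0.1537] rotdeg [179.995   -0.0146 -12.5012] F [ 0.4661 -0.3759 -0.5182] w 0.4212575937647152 j [-0.179  -0.0916  2.0071 -0.0001  1.2259  1.61  ]
turn units [ 0.0006 -0.0018 -0.0626] shift units [-4.2804 -2.5308 -0.9274]
```

{"fn": "jog_arm", "kwargs": {"rows": [[0,0,0,-0.4,-0.2,-0.1,42],[0,0,0,-0.9,-0.45,-0.2,42],[0,0,0,-1.4,-0.75,-0.3,42],[0,0,0,-1.9,-1.05,-0.4,42],[0,0,0,-2.4,-1.35,-0.5,42],[0,0,0,-2.9,-1.65,-0.6,42],[0,0,0,-3.4,-1.95,-0.7,42],[0,0,0,-3.8,-2.25,-0.8,42],[0,0,0,-4.1,-2.45,-0.9,42],[0,0,0,-4.28,-2.53,-0.93,42],[0,0,0,-4.28,-2.53,-0.93,42]]}}

```text
time_s: 19.4
position: [0.2698, 0.2104, 0.1991]
eef_rot: [-3.141, -0.001, -0.216]
force: [0.4, 0.2, -1.0]
width: 0.421
```

```bash
python3 pic.py 8; python3 - <<'E'
import cv2
s=cv2.imread("pics/scene8.png");t=cv2.imread("pics/top8.png")
cv2.imwrite("pics/t8.png",cv2.resize(t[125:205,270:370],None,fx=7,fy=7,interpolation=2))
cv2.imwrite("pics/s8.png",cv2.resize(s[170:250,310:390],None,fx=7,fy=7,interpolation=2))
E
```

```text
(no output)
```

View pics/t8.png

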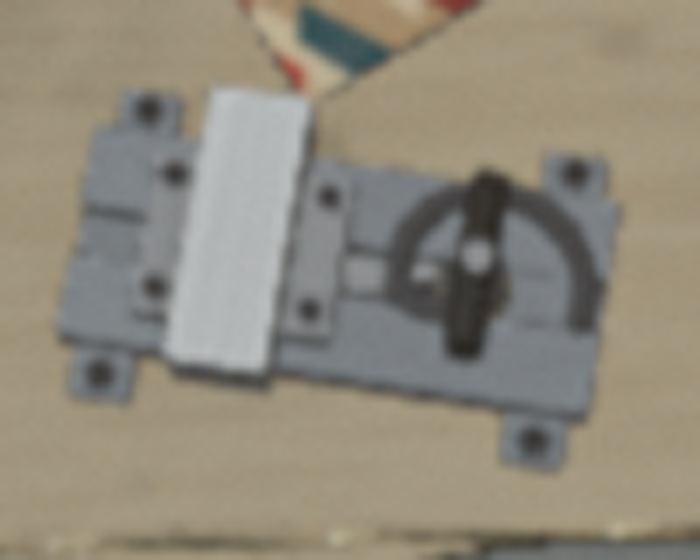

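View pics/s8.png

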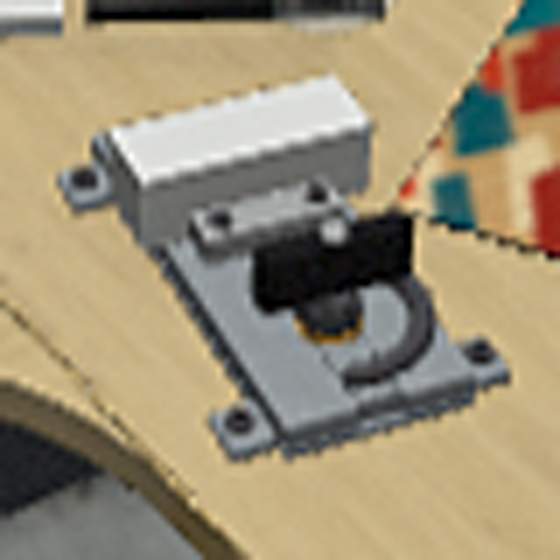

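View pics/top8.png

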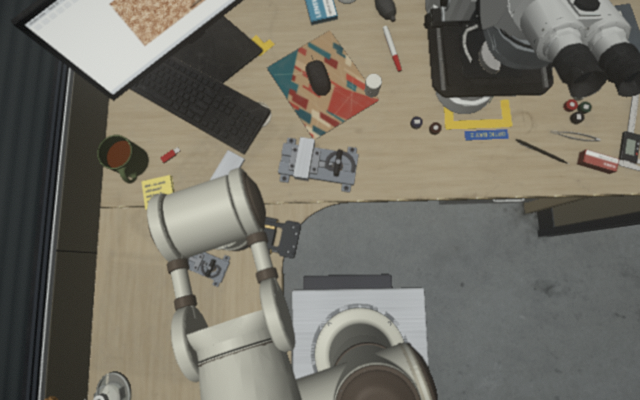

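```bash
python3 - <<'E'
from h import *
T=load("top8")
w=onz(T,un([(489,174),(464,356)],270,125),.063)[:,:2];d=w[0]-w[1];print("wing",np.degrees(np.arctan2(d[1],d[0])),np.linalg.norm(d),w.mean(0))
t=np.radians(-10.5);A=np.array([[np.cos(t),np.sin(t)],[-np.sin(t),np.cos(t)]])
im=T["pixels"][125:205,270:370].astype(int)
m=((im.min(2)>165)&(im.max(2)-im.min(2)<25)).astype(np.uint8)
k=max(cv2.findContours(m,0,1)[0],key=cv2.contourArea);ys,xs=np.nonzero(cv2.drawContours(0*m,[k],-1,1,-1))
P=onz(T,np.c_[xs+270,ys+125],.054)[:,:2];v,e=np.linalg.eigh(np.cov(P.T));print("bar",A@(P.mean(0)-[.4612,.0893]),np.degrees(np.arctan2(e[1,1],e[0,1])),np.sqrt(12*v))
j=onz(T,un([(175,174),(154,287),(329,196),(309,309)],270,125),.034)[:,:2]
print("jaw bolts",(j-[.4612,.0893])@A.T)
E
```

```text
wing -9.130098075608624 0.06471711677675743 [0.44935558 0.04070787]
bar [0.00015691 0.03461303] 169.56957789085166 [0.03365353 0.09619681]
jaw bolts [[ 0.02104907  0.0619526 ]
 [-0.02093397  0.06205945]
 [ 0.0215082   0.00637121]
 [-0.02026985  0.00653262]]
```

```bash
python3 - <<'E'
from h import *
for n,z in(("top0",.063),("top8",.063),("scene0",None),("scene8",None)):
    C=load(n); 
    if n[0]=="t":
        x,y,w,h=325,145,25,35; im=C["pixels"][y:y+h,x:x+w].astype(int); g=im.max(2)
        for th in(62,70):
            m=(g<th).astype(np.uint8);k=max(cv2.findContours(m,0,1)[0],key=cv2.contourArea)
            ys,xs=np.nonzero(cv2.drawContours(0*m,[k],-1,1,-1));P=onz(C,np.c_[xs+x,ys+y],z)[:,:2];v,e=np.linalg.eigh(np.cov(P.T))
            print(n,th,len(xs),np.degrees(np.arctan(e[1,1]/e[0,1])),np.sqrt(12*v),P.mean(0))
# scene: wing top edge ends picked, z=.063
S=load("scene8");p=onz(S,un([(251,252),(412,214)],310,170),.063);d=p[1]-p[0];print("top edge near face",np.degrees(np.arctan2(d[1],d[0])),np.linalg.norm(d))
S=load("scene0");p=onz(S,un([(247,233),(418,226)],310,170),.063);d=p[1]-p[0];print("start",np.degrees(np.arctan2(d[1],d[0])),np.linalg.norm(d))
E
```

```text
top0 62 114 -29.05001614036971 [0.01370138 0.06652377] [0.44653699 0.04106515]
top0 70 145 -29.122171873328643 [0.01612588 0.06628292] [0.44546211 0.04152849]
top8 62 65 -12.944816096495348 [0.01394003 0.02859241] [0.43293269 0.04362679]
top8 70 80 -14.488642155304008 [0.01661758 0.02981522] [0.43409845 0.04369212]
top edge near face -13.157336575125141 0.06514709569164234
start -29.51006875127911 0.0641887241171407
```

```bash
python3 - <<'E'
import numpy as np
from h import load
a,b=load("scene0")["pixels"],load("scene8")["pixels"]
print("flat bar diff",np.abs(a[160:178,284:322].astype(int)-b[160:178,284:322]).max())
from cell import *
s=read_state();print(s["time_s"],s["force"],abs(s["dq"]).max());job_done()
E
```

```text
flat bar diff 7
19.5 [ 0.39692183 -0.59486742  1.20416856] 0.015582644462724877
the job is handed in; nothing more can be done
```

I laid the square bar on the vise bed between the open jaws and released it. I then turned the wing grip about 165° clockwise to its stop, let go and drew the arm clear. The job is handed in at 19.5 s of the 72 s allowed; no verdict was reported.

**Bar:** after clamping it measured x +0.2 mm, y +34.6 mm in the vise frame, against a target of 0 and +34. It lies at -10.4°, against about -10.5° for the vise.

**Jaw:** the jaw bolts are about 55.5 mm apart. Once clamped they should be 54 mm, and this measurement read about 1 mm high before clamping too, so the jaw is closed on the bar within about 1 mm.

**Cam stop:** the turning torque jumped from about 0.1 to 0.7 Nm at about -12° gripper yaw, which I take as the stop.

**Wing angle (readings disagreed):** three readings after release gave -9°, -13° and -13°. They scatter a few degrees around the expected -10.5°, and one covered only part of the wing.

**Rest of the scene:** the flat bar looks the same in the scene camera before and after. The gripper is open and touching nothing.

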